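# Roll the spare trolley wheel into its stall and wedge it

## Robot

A 6-joint arm with a two-finger parallel gripper is mounted at the origin on the work surface. World frame = base frame: x ahead of the robot, y to its left, z up, the work surface at z = 0. Lengths are in m, angles in degrees, forces in N, time in s.
With the tool pointing down it reaches from about 0.35 to 0.975 m from the base axis. Payload 4.9 kg.
Tool frame: the origin (TCP) lies at the very end of the fingers, on their centre line; the grasp point (between the pads) lies 19 mm behind it; z points along the fingers, y is the line along which they close (so a half turn about z gives the same grasp; the last joint's range is limited). The gripper opens to 85 mm and grips with 20 to 120 N. Pads are 22 mm wide; open, the fingers measure 114 mm over their backs; the gripper's body (76 mm by 85 mm) begins 54 mm behind the grasp point. The pads swing forward as they close: fully open they stand 13 mm farther back than shut.
Start: joints at [59.301, 3.019, 92.412, -0, 84.569, -6.818], TCP at [0.253, 0.571, 0.231] pointing down, gripper open.
Joint ranges: [-172.51, 172.51], [-57.92, 126.97], [3.15, 148.05], [-58.71, 238.71], [5.1, 150.11], [-179.66, 179.66]. Speed limits (degrees/s): [147.25, 147.25, 180, 180, 180, 180].

## Interface

Orientations are given as a 3x3 rotation matrix whose columns are the frame's x, y, z axes.
In Python, from bench import arm, imaging gives the robot as it stands.
- The arm moves only by the tool jog_arm, never from a script. Its argument "moves" is text: rows parted by semicolons, each of 7 numbers parted by spaces: the finger opening in mm, from 0 to 85.4, then the shift along the tool's x, y, z in mm, then the turn, a rotation vector about the tool's x, y, z in rad. In form: hand dx dy dz rx ry rz; .... A call has 1 to 8 rows; each row is the pose to reach, as a shift and turn from the pose commanded when the call began, along the tool's axes at that moment; what a row does not reach only later rows make up. A row lasts 1/12 s, in which the tool goes at most 41.7 mm and 7.16 degrees, less where a joint would pass 70% of its speed; a pose out of reach is approached as far as the arm can. A call with a gripper value outside its range is refused whole. The fingers move at their own pace and stop on an object; "grip_force" is the grip in N (left out, the last holds). Time passes only in rows, so rows that repeat a pose let the fingers close. It gives the time, the measured TCP pose, the force, the opening and the grip force at its end, in the units of the state.
- arm.state(): the state, without advancing time (a new reading comes with each control period).
- imaging.grab_frame(name): name is "scene" or "side" or "wrist"; returns (picture, depth): 384x512x3 uint8, red, green, blue; 384x512 float32, m along the optical axis (not along the pixel's ray), 0 where there is no reading.
- imaging.camera_info(name): a dict with "mtx" (3x3 intrinsics, pixels), "world_to_cam" (4x4, takes a point from world to camera coordinates). Camera axes: x right, y up, looking along -z (the intrinsics and any distortion apply to the point x, -y, -z); pixel columns grow to the right and rows downward; lengths in m; the calibration is good to about 2 mm. A picture is of the moment at which its call begins: read the wrist's pose just before it. camera_info takes no time and is no camera call; for the wrist camera it gives the pose at the moment of the call.
- arm.sign_off(): hands the job in; it is judged then, once.
The state is a dict: "t": time; "q": joint angles; "joint_velocities": joint speeds; "effort": joint torques, N m; "tcp_pos": TCP position; "tcp_rot": TCP orientation; "wrist_force": force on the tool from outside, world axes, zero at the start; "wrist_torque": the same for the moment, N m; "opening": opening from 0.0 (shut) to 1.0 (fully open); "finger_force": force on a finger pad.
Only numpy, scipy, OpenCV 4.12 (cv2) and the standard library are available. Lean on these libraries where they do the work, as an engineer would, in place of code of your own. Each camera call takes 0.05 s, during which the arm holds its last target. There are 200 camera calls.

## Task

Put the spare wheel away: roll it on its tyre along the shelf into the mouth of the wooden wheel stall, upright, without lifting it, skidding it along or letting it fall over. Then set the wooden wedge on the shelf behind the tyre, thin end first, and push it firmly but not hard until the wheel is held snug between the wedge and the stop block at the back of the stall. Leave both like that, and do not disturb the other things on the shelf.

Things in the scene. Friction and masses are not known exactly. Their poses are not given: they have to be found in the camera images.
- wheel_hub (a point): Centre of the spare wheel, which stands on its black rubber tyre, 90 mm across and 28 mm wide, 0.5 kg. y is the axle; at the start z points up and x level along the rolling direction, towards the stall. Domed smooth steel axle caps stand out on both sides, 46 mm over both: pinched lightly there by flat fingers it stays upright and turns freely, so it rolls when they are moved level.
- stall: Plain plywood wheel stall fixed to the shelf; over 15 N on it or the wheel is too hard. Origin on the shelf in the middle of its mouth, x level into the stall, z up. Rails 15 mm high, 14 thick, 36 mm apart inside, run from the mouth to x = 130 mm; over the first 24 mm they flare to 58 mm at the mouth. The wheel stands on the shelf itself between them; fingers at its axle caps pass above the rails.
- stop_zone (a point): Point in the stall at x = 50 mm, 45 mm above the shelf: the foremost place of the stop block's face. The block (plywood, upright, 34 mm wide, 60 mm high) is bolted firmly in a slot with its face 0 to 20 mm beyond this point along the stall's x; where is not reported and must be felt. The wheel's centre ends 5 to 25 mm inside the mouth. Holding it snug takes a push of 8 to 12 N on the wedge.
- wedge_mid (a point): Centre of the heel of a loose plain wooden wedge on the shelf, 90 g. Heel 36 mm long (x), 28 wide (y), 34 high, gripped across its width; from its top edge at x = 18 mm a face falls at 45 degrees to a blunt toe 6 mm high at x = 46 mm. x points to the thin end, z up. Flat on the shelf it touches the tyre when this point is 71 mm behind the wheel's centre; the heel then stays outside the rails.
- torch: Bystander: red torch 170 mm long lying on the shelf, 48 mm high. Origin on the shelf under its middle; x along it.
- carrier_a: Bystander: white ceramic fuse carrier 60 x 28 x 36 mm. Origin on the shelf under its middle.
- carrier_b: Bystander: second white ceramic fuse carrier, the same. Origin on the shelf under its middle.
- screwdriver: Bystander: green-handled screwdriver lying on the shelf along its x axis.
Things that resemble listed ones, but are neither listed nor needed, are in the scene too. There is more than one size of the part that bears wheel_hub; the job needs the smaller. What is shaped like the stall but blue is not meant.

How it is judged (in metres and radians):
On the way, in this order (a step that is already met when the one before it is completed fails the run):
1. the wheel has turned through half a turn, upright, on its way to the stall (angle between wheel_hub's own z axis and vertical above 2.6 rad and x of wheel_hub in the frame of stall below -0.01 m).
2. the wheel stands inside the mouth of the stall (x of wheel_hub in the frame of stall above -0.008 m and y of wheel_hub in the frame of stall between -0.009 and 0.009 m), for 0.1 s.
3. the wheel is squeezed between the wedge (at least 3 N) and the stop block (at least 1 N) (contact force between wheel and wedge above 3 N and contact force between wheel and stall above 1 N), for 0.2 s.
At the end, for the whole second after the job is handed in: Wheel upright on the shelf, centre 2-29 mm inside the stall mouth, within 8 mm of the middle, axle square within 9 deg; wedge flat on the shelf behind it, in line (12 mm, 14 deg), centres at most 74 mm apart, so the wheel has no more than 3 mm of play; both at rest and let go (x of wheel_hub in the frame of stall between 0.002 and 0.029 m and y of wheel_hub in the frame of stall between -0.008 and 0.008 m and height (world z) of wheel_hub below 0.05 m and angle between the y axis of wheel_hub and the y axis of stall, either way round below 0.16 rad and y of wedge_mid in the frame of stall between -0.012 and 0.012 m and angle between wedge_mid's own z axis and vertical below 0.1 rad and height (world z) of wedge_mid below 0.021 m and angle between the x axis of wedge_mid and the x axis of stall, either way round below 0.25 rad and horizontal distance between wheel_hub and wedge_mid below 0.074 m and linear speed of each of wheel, wedge below 0.01 m/s); the robot touches nothing.
It fails at once if the wheel leans more than 20 degrees (angle between wheel_hub's own y axis and vertical below 1.22 rad or angle between wheel_hub's own y axis and vertical above 1.92 rad).
It fails at once if the wheel is lifted more than 8 mm off the shelf (height (world z) of wheel_hub above 0.053 m).
It fails at once if the wheel is forced against the stall with more than 15 N (contact force between wheel and stall above 15 N).
It fails at once if the wedge is forced against the wheel with more than 15 N (contact force between wheel and wedge above 15 N).
It fails at once if a bystander is moved more than 20 mm (distance of any of torch, carrier_a, carrier_b, screwdriver from where it was at the start of the episode above 0.02 m).
It also fails if it takes over 72 s, if anything falls off the work surface, if the arm or the gripper's body presses on something with over 40 N, if the wrist force passes 120 N, or if a joint passes its speed limit or range.

## Working session

There is one attempt and no reset: what is moved stays moved. The work goes in short steps, Python scripts to look and compute and a tool call to move; the robot and the scene stay as the last step left them, time stands still between calls to the robot, and variables do not carry over. Pictures are saved under pics/ and viewed, at most 10 in all, crops included, and the job is handed in when it is done.

Besides the shell and the picture viewer there is one more tool, called after "Emit:" as name(argument=value, ...) on one line, values as JSON. jog_arm: Moves the arm, as the interface text tells. Its arguments: {"type":"object","properties":{"moves":{"type":"string"},"grip_force":{"type":"number"}},"required":["moves"]}

```bash
ls; mkdir -p pics
cat > h.py <<'E'
import numpy as np, cv2
from bench import arm, imaging
def grab(n):
    info=imaging.camera_info(n); p,d=imaging.grab_frame(n)
    return p,d,info
def pts(d,info):
    K=np.array(info["mtx"]);T=np.linalg.inv(np.array(info["world_to_cam"]))
    v,u=np.mgrid[0:d.shape[0],0:d.shape[1]]
    X=(u-K[0,2])/K[0,0]*d;Y=-(v-K[1,2])/K[1,1]*d
    return np.stack([X,Y,-d],-1)@T[:3,:3].T+T[:3,3]
def proj(P,info):
    K=np.array(info["mtx"]);c=np.array(info["world_to_cam"])@np.r_[P,1]
    return K[0,0]*c[0]/-c[2]+K[0,2], K[1,1]*-c[1]/-c[2]+K[1,2]
E
python3 - <<'E'
from h import *
ims=[]
for n in ("scene","side"):
    p,d,i=grab(n); np.savez(n+'0.npz',p=p,d=d,P=pts(d,i)); ims.append(p); print({k:(np.array(v).round(3).tolist() if not isinstance(v,str) else v) for k,v in i.items()},(d>0).mean())
    cv2.imwrite(f'pics/{n}0.png',cv2.resize(p[:,:,::-1],(800,600),interpolation=cv2.INTER_CUBIC))
print(arm.state())
E
```

```text
pics
{'mtx': [[467.659, 0.0, 260.561], [0.0, 467.659, 195.862], [0.0, 0.0, 1.0]], 'world_to_cam': [[0.823, 0.568, -0.012, -0.436], [-0.482, 0.708, 0.516, 0.306], [0.301, -0.419, 0.856, -1.383], [0.0, 0.0, 0.0, 1.0]]} 0.9958648681640625
{'mtx': [[352.39, 0.0, 258.086], [0.0, 352.39, 189.811], [0.0, 0.0, 1.0]], 'world_to_cam': [[0.751, -0.66, 0.011, -0.474], [0.409, 0.478, 0.777, -0.267], [-0.519, -0.579, 0.629, -0.677], [0.0, 0.0, 0.0, 1.0]]} 0.9957936604817709
{'t': 0.1, 'q': array([ 5.93023038e+01,  3.05415501e+00,  9.24840170e+01,  6.88308536e-04,
        8.45682593e+01, -6.81812176e+00]), 'joint_velocities': array([ 0.05663763, -0.01708562, -0.15829857, -0.05033773, -0.06692775,
        0.03532943]), 'effort': array([ 2.04661424e-04, -3.94901741e+01, -3.71364784e+01, -6.33062132e-05,
        3.96066927e-03, -1.92421584e-05]), 'tcp_pos': array([0.25271815, 0.57101673, 0.23018078]), 'tcp_rot': array([[-9.14397751e-01,  4.04815803e-01, -9.58591989e-04],
       [ 4.04816871e-01,  9.14396396e-01, -1.59117452e-03],
       [ 2.32400469e-04, -1.84302061e-03, -9.99998275e-01]]), 'wrist_force': array([ 0.58624705, -0.03393356, -0.10432373]), 'wrist_torque': array([-0.02961552, -0.02007119,  0.00270216]), 'finger_force': 0.0, 'opening': 1.0010761238412864}
```

View pics/scene0.png

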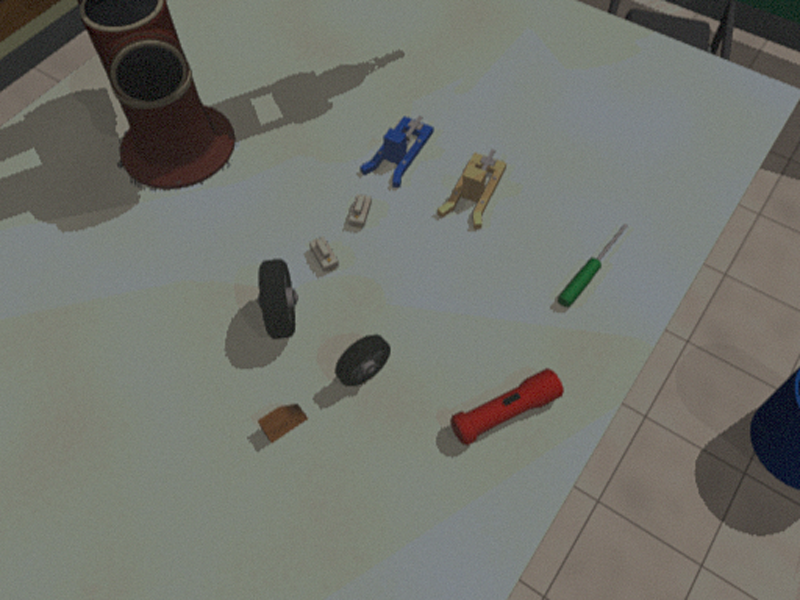

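View pics/side0.png

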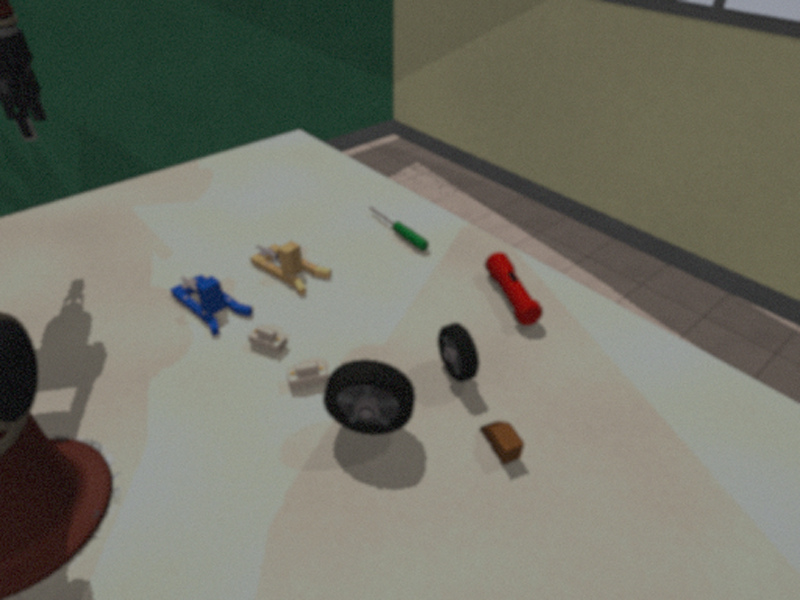

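The scene view shows the small wheel at (363,360), the big wheel at (277,300), the wedge at (283,421) and the plywood stall at (475,188). The blue decoy stall is at (400,148), the carriers at (360,210) and (323,253), the torch at (508,405) and the screwdriver at (592,268). The side view agrees.

Run:
```python
import numpy as np, cv2
for n,s in (("scene",{'wheel':(363,360),'big':(277,300),'wedge':(283,421),'stall':(475,188),'blue':(400,148),'ca':(360,210),'cb':(323,253),'torch':(508,405),'sd':(580,285)}),("side",{'wheel':(458,351),'wedge':(502,441),'stall':(290,262)})):
    z=np.load(n+'0.npz');P=z['P'];m=((P[...,2]>0.006)).astype(np.uint8)
    tab=(abs(P[...,2])<.01); print(n,'table z',np.median(P[...,2][tab]), P[...,2][tab].std())
    k,l=cv2.connectedComponents(m)
    for name,(u,v) in s.items():
        u=int(u*.64);v=int(v*.64);L=l[v,u]
        Q=P[l==L] if L else np.zeros((1,3)); r=cv2.minAreaRect((Q[:,:2]*1000).astype(np.float32))
        print(name,len(Q),'rect c',np.round(r[0],1),'sz',np.round(r[1],1),'ang',round(r[2],1),'zmax',np.percentile(Q[:,2],[50,98]).round(4))
```

```text
scene table z 0.0005683881421210124 0.002097658842543163
wheel 792 rect c [ 724.2 -368.7] sz [ 83.  528.3] ang 38.9 zmax [0.0667 0.0919]
big 1030 rect c [ 621.5 -347.9] sz [ 61.1 720.4] ang 51.5 zmax [0.1034 0.125 ]
wedge 429 rect c [ 724.3 -415.2] sz [ 65.7 472.6] ang 64.0 zmax [0.031  0.0383]
stall 852 rect c [ 679.3 -135.8] sz [104.4 951.8] ang 24.2 zmax [0.0168 0.063 ]
blue 813 rect c [ 590. -150.] sz [ 129.3 1029.5] ang 32.7 zmax [0.0166 0.0619]
ca 222 rect c [387.8  58.8] sz [28.1 64.2] ang 22.0 zmax [0.0226 0.0383]
cb 241 rect c [ 652.3 -281.2] sz [ 41.7 758.4] ang 48.5 zmax [0.0225 0.0389]
torch 1384 rect c [ 817.1 -300.7] sz [132.9 521.3] ang 8.7 zmax [0.0418 0.0503]
sd 423 rect c [ 825.  -132.4] sz [ 58.2 852.4] ang 9.3 zmax [0.0226 0.0297]
side table z 0.0010163667519839659 0.0014677421986458827
wheel 762 rect c [ 368.1 -381.7] sz [638.6  62.7] ang 43.2 zmax [0.06   0.0909]
wedge 460 rect c [ 528.  -319.9] sz [65.  29.7] ang 71.9 zmax [0.0308 0.0365]
stall 712 rect c [ 368.5 -159.8] sz [968.  141.4] ang 66.9 zmax [0.0171 0.0621]
```

Run:
```python
import numpy as np, cv2
W=np.full((600,800,3),60,np.uint8)  # 2 px/mm ... x 0.35-0.65 rows
S={}
for n in ("scene","side"):
    z=np.load(n+'0.npz');P=z['P'];d=z['d'];ok=(d>0)&(P[...,2]>0.006)&(P[...,2]<.14)&(P[...,0]>.25)&(P[...,0]<.85)&(abs(P[...,1])<.6)
    k,l,st,_=cv2.connectedComponentsWithStats(ok.astype(np.uint8))
    for L in range(1,k):
        if st[L,4]<60: continue
        Q=P[l==L];r=cv2.minAreaRect((Q[:,:2]*1000).astype(np.float32))
        print(n,np.round([st[L,0]+st[L,2]/2,st[L,1]+st[L,3]/2]),len(Q),'c',np.round(r[0],1),'sz',np.round(r[1],1),'ang',round(r[2],1),'z98',np.percentile(Q[:,2],98).round(4))
    Q=P[ok];C=z['p'][ok][:,::-1]
    u=((0.3-Q[:,1])*1400).astype(int);v=((.75-Q[:,0])*1400).astype(int)
    print(Q[:,:2].min(0),Q[:,:2].max(0))
    g=(u>=0)&(u<799)&(v>=0)&(v<599)
    for a in (0,1):
        for b in (0,1): W[v[g]+a,u[g]+b]=C[g]
cv2.imwrite('pics/top.png',W)
```

```text
scene [254.  96.] 810 c [358.9 222.2] sz [ 82.  165.5] ang 6.3 z98 0.0617
scene [302. 120.] 846 c [524.2 224.7] sz [ 80.5 172.5] ang 10.0 z98 0.0622
scene [230. 134.] 222 c [387.8  58.8] sz [28.1 64.2] ang 22.0 z98 0.0383
scene [379. 170.] 421 c [780.5 190.8] sz [201.4  28. ] ang 82.7 z98 0.0294
scene [208. 162.] 240 c [392.5 -50.9] sz [30.3 63.4] ang 63.7 z98 0.0387
scene [178. 191.] 1023 c [ 403.8 -165.2] sz [ 58.7 157.2] ang 28.6 z98 0.1246
scene [232. 230.] 786 c [ 580.8 -186.7] sz [89.5 36.5] ang 72.4 z98 0.0915
scene [324. 260.] 1380 c [ 789.1 -118.8] sz [170.9  48.3] ang 62.0 z98 0.0502
scene [181. 270.] 426 c [ 528.  -319.4] sz [64.  30.9] ang 71.6 z98 0.038
[ 0.2531391  -0.56889743] [0.84893618 0.5975969 ]
side [256. 146.] 230 c [775.6 189.8] sz [201.5  23.9] ang 85.5 z98 0.0284
side [186. 171.] 707 c [524.9 222.4] sz [ 83.8 168.7] ang 10.4 z98 0.0619
side [330. 184.] 763 c [ 787.3 -119.8] sz [169.8  45.8] ang 62.2 z98 0.0491
side [136. 194.] 806 c [357.3 221.5] sz [ 82.3 165.4] ang 7.5 z98 0.0619
side [294. 225.] 760 c [ 571.6 -186.5] sz [87.9 36. ] ang 81.0 z98 0.0908
side [172. 217.] 283 c [386.4  58.4] sz [29.8 62.3] ang 25.1 z98 0.0378
side [225. 254.] 2622 c [ 397.8 -132.7] sz [ 84.  218.1] ang 12.2 z98 0.1236
side [322. 282.] 460 c [ 528.  -319.9] sz [65.  29.7] ang 71.9 z98 0.0365
[ 0.32094961 -0.35455228] [0.84080124 0.30551743]
```

View pics/top.png

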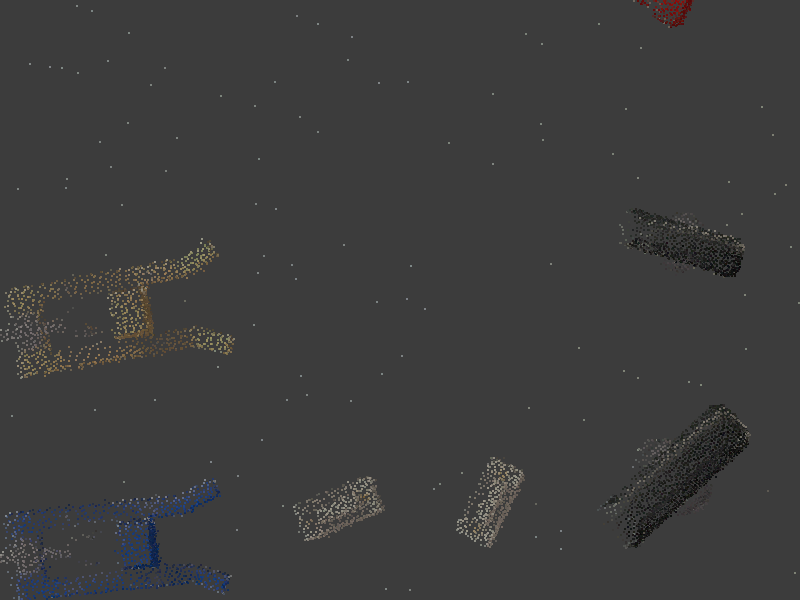

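The top-down plot shows the plywood stall with its mouth at about (225,295) opening right. The small wheel is at (685,243), heading about 75°, and its path to the stall is clear of the carriers and the big wheel. Next I'll refine the numbers.

```bash
cat >> h.py <<'E'
def reg(P,d,c,r,z0,z1):
    m=(d>0)&(np.hypot(P[...,0]-c[0],P[...,1]-c[1])<r)&(P[...,2]>z0)&(P[...,2]<z1); return P[m]
def rect(Q):
    r=cv2.minAreaRect((Q[:,:2]*1000).astype(np.float32)); v,a,_=np.linalg.svd((Q[:,:2]-Q[:,:2].mean(0)).T)
    b=cv2.boxPoints(r); e=b[1]-b[0]; f=b[2]-b[1]; e=e if np.hypot(*e)>np.hypot(*f) else f
    return dict(c=np.round(r[0],1),sz=np.round(sorted(r[1]),1),head=round(np.degrees(np.arctan2(e[1],e[0]))%180,1),pca=round(np.degrees(np.arctan2(v[1,0],v[0,0]))%180,1),mean=np.round(Q.mean(0)*1000,1),n=len(Q))
def go(pos,head,q=None):
    "tool-frame move to world pos (m) with tool pointing straight down, tool y at heading (deg)"
    from scipy.spatial.transform import Rotation as R
    s=arm.state(); Rt=s['tcp_rot']; h=np.radians(head); y=np.array([np.cos(h),np.sin(h),0]); z=np.array([0,0,-1.]); T=np.c_[np.cross(y,z),y,z]
    return (Rt.T@(np.array(pos)-s['tcp_pos'])*1000).round(1), R.from_matrix(Rt.T@T).as_rotvec().round(3)
E
python3 - <<'E'
from h import *
for n in ("scene","side"):
    z=np.load(n+'0.npz');P,d=z['P'],z['d']
    print(n,'wheel top',rect(reg(P,d,(.576,-.187),.07,.08,.11)))
    print(n,'wheel all',rect(reg(P,d,(.576,-.187),.07,.01,.11)))
    w=reg(P,d,(.528,-.32),.06,.005,.05); print('wedge',rect(w)); print('wedge heel top',rect(w[w[:,2]>.0325]));
    w=w[(w[:,2]<.028)];print('low',w.mean(0))
    print('block',rect(reg(P,d,(.52,.19),.06,.045,.08)))
    s=reg(P,d,(.525,.22),.13,.010,.02); print('rails',rect(s))
    # split rails on axis coords
    a=np.radians(100.5);c=np.array([.524,.2235]);ex=np.array([np.cos(a),np.sin(a)]);ey=np.array([-ex[1],ex[0]])
    q=np.c_[(s[:,:2]-c)@ex,(s[:,:2]-c)@ey]
    for sg in (1,-1):
        t=q[(q[:,1]*sg>.012)&(q[:,0]>-.045)&(q[:,0]<.06)&(abs(q[:,1])<.04)]; f=np.polyfit(t[:,0],t[:,1],1); print('rail',sg,len(t),'slope deg',np.degrees(np.arctan(f[0])).round(2),'off at 0 mm',(f[1]*1000).round(1), 'x range all',(q[(q[:,1]*sg>.012)][:,0]*1000).min().round(1),(q[(q[:,1]*sg>.012)][:,0]*1000).max().round(1))
    print('big',rect(reg(P,d,(.404,-.165),.1,.06,.14)))
print(go((.576,-.187,.2),-15))
E
```

```text
scene wheel top {'c': array([ 576.4, -187.5]), 'sz': array([28.5, 59.5]), 'head': np.float32(72.4), 'pca': np.float64(71.3), 'mean': array([ 578.3, -188.4,   86.7]), 'n': 265}
scene wheel all {'c': array([ 580.8, -186.7]), 'sz': array([36.5, 89.5]), 'head': np.float32(72.4), 'pca': np.float64(70.6), 'mean': array([ 581.7, -191.2,   62.6]), 'n': 781}
wedge {'c': array([ 530.2, -322. ]), 'sz': array([ 69.6, 114.6]), 'head': np.float32(43.5), 'pca': np.float64(71.6), 'mean': array([ 529.9, -323.7,   25.6]), 'n': 445}
wedge heel top {'c': array([ 524.1, -330.9]), 'sz': array([30.9, 39.6]), 'head': np.float32(71.3), 'pca': np.float64(71.2), 'mean': array([ 523.9, -332.3,   35.1]), 'n': 184}
low [ 0.53564675 -0.31582025  0.01595959]
block {'c': array([526.8, 206.8]), 'sz': array([28.9, 35.2]), 'head': np.float32(4.6), 'pca': np.float64(10.7), 'mean': array([528.5, 204.7,  57.6]), 'n': 144}
rails {'c': array([526.6, 225.5]), 'sz': array([ 80.1, 171.5]), 'head': np.float32(98.3), 'pca': np.float64(98.8), 'mean': array([526.9, 221.1,  15.5]), 'n': 532}
rail 1 109 slope deg -1.33 off at 0 mm 2
[... 1002 characters left out ...]
c': array([527.3, 206.6]), 'sz': array([29.6, 36.3]), 'head': np.float32(10.4), 'pca': np.float64(176.6), 'mean': array([524.9, 202.9,  56.5]), 'n': 123}
rails {'c': array([524.9, 222.4]), 'sz': array([ 83.8, 168.7]), 'head': np.float32(100.4), 'pca': np.float64(105.7), 'mean': array([518.8, 213.4,  15.8]), 'n': 388}
rail 1 142 slope deg -1.26 off at 0 mm 24.7 x range all -85.5 69.5
rail -1 49 slope deg 1.88 off at 0 mm -21.6 x range all -85.6 68.3
big {'c': array([ 404.8, -186.8]), 'sz': array([ 46.6, 121.6]), 'head': np.float32(133.6), 'pca': np.float64(133.8), 'mean': array([ 404.7, -189.9,   96.3]), 'n': 1588}
(array([-602.5, -562.2,   31.1]), array([-2.000e-03,  1.000e-03,  1.416e+00]))
```

Emit:
jog_arm(moves="85 -30 -28 0 0 0 0.07; 85 -60 -56 0 0 0 0.14; 85 -90 -84 0 0 0 0.21; 85 -120 -112 0 0 0 0.28; 85 -150 -140 0 0 0 0.35; 85 -180 -168 0 0 0 0.42; 85 -210 -196 0 0 0 0.49; 85 -240 -224 0 0 0 0.56", grip_force=20)

```text
t: 0.77
tcp_pos: [0.3818, 0.2676, 0.2309]
tcp_rot: [[-0.557, 0.83, -0.0], [0.83, 0.557, -0.0], [-0.0, -0.0, -1.0]]
wrist_force: [0.0, 0.1, -0.9]
opening: 1.0
finger_force: 0.0
```

```bash
python3 -c "
from h import *
print(go((.577,-.187,.19),-16))"
```

```text
(array([-486.3,  -91.2,   40.9]), array([-0.  ,  0.  ,  0.87]))
```

Emit:
jog_arm(moves="85 -36 -7 3 0 0 0.09; 85 -72 -14 6 0 0 0.18; 85 -108 -20 9 0 0 0.27; 85 -144 -27 12 0 0 0.36; 85 -180 -34 15 0 0 0.45; 85 -216 -41 18 0 0 0.54; 85 -252 -47 21 0 0 0.63; 85 -288 -54 24 0 0 0.72")

```text
t: 1.43
tcp_pos: [0.4983, -0.0012, 0.2068]
tcp_rot: [[0.13, 0.991, -0.0], [0.991, -0.13, 0.0], [0.0, -0.0, -1.0]]
wrist_force: [2.0, 0.9, -0.1]
opening: 0.993
finger_force: 0.0
```

```bash
python3 -c "
from h import *
print(go((.577,-.187,.19),-16))"
```

```text
(array([-174. ,  102.2,   16.7]), array([-0.   , -0.   ,  0.148]))
```

Emit:
jog_arm(moves="85 -30 17 3 0 0 0.03; 85 -60 35 6 0 0 0.06; 85 -90 52 9 0 0 0.09; 85 -120 70 12 0 0 0.12; 85 -150 88 15 0 0 0.148; 85 -174 102 17 0 0 0.148; 85 -174 102 17 0 0 0.148")

```text
t: 2.02
tcp_pos: [0.578, -0.189, 0.1889]
tcp_rot: [[0.275, 0.962, -0.001], [0.962, -0.275, -0.001], [-0.001, -0.001, -1.0]]
wrist_force: [-0.6, 1.1, 0.4]
opening: 0.994
finger_force: 0.0
```

Run:
```python
from h import *
p,d,i=grab('wrist'); s=arm.state();P=pts(d,i); np.savez('wrist1.npz',p=p,d=d,P=P)
print(s['tcp_pos'],np.linalg.inv(np.array(i['world_to_cam'])).round(3))
print('top',rect(reg(P,d,(.577,-.187),.07,.08,.11)))
print('all',rect(reg(P,d,(.577,-.187),.07,.01,.11)))
cv2.imwrite('pics/w1.png',p[:,:,::-1])
```

```text
[ 0.57742565 -0.18677654  0.1890878 ] [[ 0.962  0.26   0.083  0.599]
 [-0.273  0.918  0.288 -0.116]
 [-0.002 -0.3    0.954  0.332]
 [ 0.     0.     0.     1.   ]]
top {'c': array([ 576.4, -186.9]), 'sz': array([27.9, 57.8]), 'head': np.float32(73.3), 'pca': np.float64(72.9), 'mean': array([ 577.2, -184.2,   86.9]), 'n': 1575}
all {'c': array([ 577. , -183.7]), 'sz': array([44.6, 83.5]), 'head': np.float32(73.4), 'pca': np.float64(73.3), 'mean': array([ 579.1, -178.1,   79.5]), 'n': 2505}
```

View pics/w1.png

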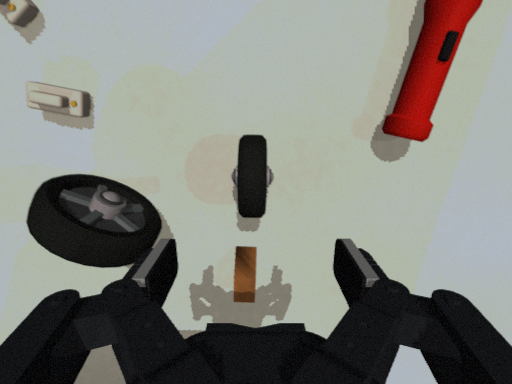

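The wrist view shows the wheel upright and centred between the fingers at about (252,176), with the wedge behind it at (245,275) and nothing near the fingers.

Emit:
jog_arm(moves="85 0 -1 30 0 0 0.01; 85 0 -1 60 0 0 0.012; 85 0 -1 90 0 0 0.012; 85 0 -1 120 0 0 0.012; 85 0 -1 145 0 0 0.012; 85 0 -1 160 0 0 0.012; 85 0 -1 166 0 0 0.012; 85 0 -1 166 0 0 0.012")

```text
t: 2.73
tcp_pos: [0.5749, -0.1829, 0.0223]
tcp_rot: [[0.281, 0.96, -0.004], [0.96, -0.281, 0.002], [0.001, -0.004, -1.0]]
wrist_force: [-0.7, -0.2, 0.1]
opening: 0.994
finger_force: 0.0
```

Emit:
jog_arm(moves="60 0 0 0 0 0 0; 55 0 0 0 0 0 0; 52 0 0 0 0 0 0; 50 0 0 0 0 0 0; 48 0 0 0 0 0 0; 46 0 0 0 0 0 0; 44 0 0 0 0 0 0; 44 0 0 0 0 0 0", grip_force=20)

```text
t: 3.4
tcp_pos: [0.5765, -0.1847, 0.0251]
tcp_rot: [[0.282, 0.959, -0.0], [0.959, -0.282, 0.0], [-0.0, -0.0, -1.0]]
wrist_force: [-4.2, 1.5, 4.9]
opening: 0.52
finger_force: 17.2
```

Run:
```python
from h import *
s=arm.state();print(s['tcp_pos'],s['tcp_rot'][:,1],s['wrist_force'],s['opening'],s['finger_force'])
p,d,i=grab('side');P=pts(d,i)
print('top',rect(reg(P,d,(.577,-.187),.07,.08,.094)))
cv2.imwrite('pics/s1.png',cv2.resize(p[180:280,220:360,::-1],None,fx=5,fy=5))
```

```text
[ 0.57653363 -0.18465365  0.02506345] [ 9.59380165e-01 -2.82116111e-01 -4.46319579e-04] [-4.18202677  1.50054679  4.94217194] 0.5195011803784606 17.162620425224304
top {'c': array([ 575.5, -193. ]), 'sz': array([ 43.5, 115.3]), 'head': np.float32(161.2), 'pca': np.float64(164.6), 'mean': array([ 575.3, -194. ,   86.3]), 'n': 289}
```

View pics/s1.png

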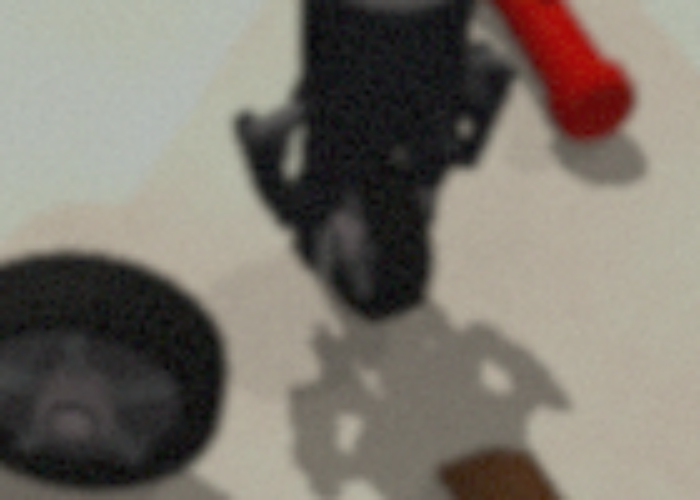

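The side crop shows both fingers on the axle caps of the upright wheel, with the wedge at (500,475) and the big wheel clear. Next I'll plan the curve onto the stall axis, tracking the commanded pose.

```bash
cat >> h.py <<'E'
M=np.array([.5395,.140]);HS=100.0
ex=np.array([np.cos(np.radians(HS)),np.sin(np.radians(HS))]);ey=np.array([-ex[1],ex[0]])
def se(p): q=np.array(p)[:2]-M; return q@ex,q@ey
def rel(C,hd,s,e,h):
    "C commanded xy, hd commanded rolling heading (tool x) ; target in stall coords, h rel. heading deg"
    t=M+s*ex+e*ey; a=np.radians(hd); tx=np.array([np.cos(a),np.sin(a)]); ty=np.array([np.sin(a),-np.cos(a)])
    return np.r_[(t-C)@tx*1000,(t-C)@ty*1000, -np.radians(HS+h-hd)].round(3)
E
python3 - <<'E'
from h import *
C=np.array([.5764,-.1865]);hd=73.4
s0,e0=se(C);k=np.tan(np.radians(HS-hd));L=2*e0/k;print(s0,e0,L)
for j in range(1,18):
    u=j*.008/L;
    e,sl=(e0*(1-u)**2,-k*(1-u)) if u<1 else (0,0)
    print(j,rel(C,hd,s0+j*.008,e,np.degrees(np.arctan(sl))))
E
```

```text
-0.32794734911439566 0.020356723922102225 0.08130287664723523
1 [ 8.859 -0.176 -0.04 ]
2 [17.541 -0.705 -0.082]
3 [26.047 -1.586 -0.125]
4 [34.376 -2.82  -0.169]
5 [42.529 -4.406 -0.215]
6 [50.505 -6.344 -0.262]
7 [58.305 -8.635 -0.31 ]
8 [ 65.928 -11.279  -0.358]
9 [ 73.375 -14.275  -0.407]
10 [ 80.645 -17.623  -0.456]
11 [ 87.8   -21.201  -0.464]
12 [ 94.954 -24.783  -0.464]
13 [102.107 -28.365  -0.464]
14 [109.26  -31.947  -0.464]
15 [116.413 -35.529  -0.464]
16 [123.567 -39.111  -0.464]
17 [130.72  -42.693  -0.464]
```

Emit:
jog_arm(moves="44 4 0 0 0 0 -0.018; 44 9 -0.2 0 0 0 -0.04; 44 15 -0.5 0 0 0 -0.07; 44 22 -1.1 0 0 0 -0.104; 44 29 -2 0 0 0 -0.14; 44 36 -3.1 0 0 0 -0.178; 44 43 -4.5 0 0 0 -0.218; 44 50 -6.3 0 0 0 -0.26")

```text
t: 4.12
tcp_pos: [0.5851, -0.134, 0.024]
tcp_rot: [[0.022, 1.0, 0.001], [1.0, -0.022, -0.0], [-0.0, 0.001, -1.0]]
wrist_force: [-0.3, -1.2, 0.2]
opening: 0.523
finger_force: 16.8
```

Run:
```python
from h import *
s=arm.state();print(s['tcp_pos'],se(s['tcp_pos']),np.degrees(np.arctan2(s['tcp_rot'][1,0],s['tcp_rot'][0,0])),s['wrist_force'],s['opening'],s['finger_force'])
p,d,i=grab('wrist');cv2.imwrite('pics/w2.png',p[:,:,::-1])
C=np.array([.5764,-.1865]);a=np.radians(73.4);C=C+.050*np.array([np.cos(a),np.sin(a)])-.0063*np.array([np.sin(a),-np.cos(a)]);hd=73.4+np.degrees(.26)
print(C,hd,se(C))
s0,e0=se(C);k=np.tan(np.radians(HS-hd));L=2*e0/k;print(s0,e0,L)
for j in range(1,13):
    u=j*.008/L;
    e,sl=(e0*(1-u)**2,-k*(1-u)) if u<1 else (0,0)
    print(j,rel(C,hd,s0+j*.008,e,np.degrees(np.arctan(sl))))
```

```text
[ 0.58505065 -0.13403819  0.02401228] (np.float64(-0.27778472489451433), np.float64(0.0027276017092123933)) 88.74030952125113 [-0.27387763 -1.23695887  0.1631229 ] 0.5225369774101497 16.765565872192383
[ 0.58464699 -0.13678403] 88.2969026734014 (np.float64(-0.280418755019043), np.float64(0.0036019412222518046))
-0.280418755019043 0.0036019412222518046 0.034776765032978184
1 [ 8.131 -0.187 -0.046]
2 [16.185 -0.747 -0.093]
3 [24.162 -1.68  -0.14 ]
4 [32.061 -2.986 -0.188]
5 [39.899 -4.587 -0.204]
6 [47.733 -6.209 -0.204]
7 [55.566 -7.832 -0.204]
8 [63.4   -9.455 -0.204]
9 [ 71.234 -11.077  -0.204]
10 [ 79.068 -12.7    -0.204]
11 [ 86.901 -14.323  -0.204]
12 [ 94.735 -15.946  -0.204]
```

View pics/w2.png

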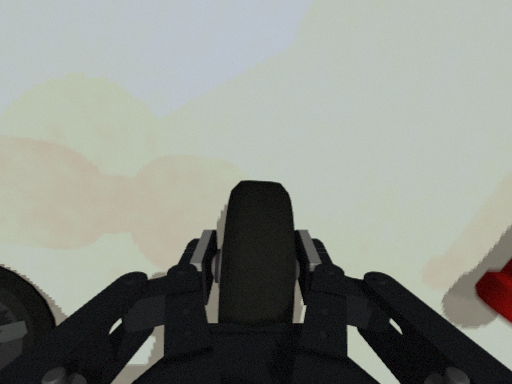

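The wrist view shows the wheel upright between the pads and square to the gripper, tyre front at (260,183), path ahead clear. Rolling on.

Emit:
jog_arm(moves="44 8.1 -0.2 0 0 0 -0.046; 44 16.2 -0.7 0 0 0 -0.093; 44 24.2 -1.7 0 0 0 -0.14; 44 32 -3 0 0 0 -0.188; 44 40 -4.6 0 0 0 -0.204; 44 47.7 -6.2 0 0 0 -0.204; 44 55.6 -7.8 0 0 0 -0.204; 44 63.4 -9.5 0 0 0 -0.204")

```text
t: 4.83
tcp_pos: [0.5769, -0.0704, 0.0243]
tcp_rot: [[-0.177, 0.984, 0.0], [0.984, 0.177, -0.0], [-0.0, 0.0, -1.0]]
wrist_force: [1.9, -2.6, -1.2]
opening: 0.517
finger_force: 15.1
```

Run:
```python
from h import *
s=arm.state();print(s['tcp_pos'],se(s['tcp_pos']),np.degrees(np.arctan2(s['tcp_rot'][1,0],s['tcp_rot'][0,0])),s['wrist_force'],s['opening'],s['finger_force'])
p,d,i=grab('wrist');P=pts(d,i)
np.savez('wrist3.npz',p=p,d=d,P=P)
c=s['tcp_pos']+.02*np.r_[ex,0]
Q=reg(P,d,c,.06,.02,.085); g=Q[:,:2]-M; u=g@ex;v=g@ey; k=abs(v-se(s['tcp_pos'])[1])<.01
print('front',u[k].max(),'lat range',np.percentile(v[(u>se(c)[0]+.0)],[2,50,98]))
print('rails',rect(reg(P,d,(.525,.22),.13,.010,.02)),'block',rect(reg(P,d,(.52,.21),.05,.045,.08)) if len(reg(P,d,(.52,.21),.05,.045,.08))>5 else 0)
cv2.imwrite('pics/w3.png',p[:,:,::-1])
```

```text
[ 0.57685116 -0.07041725  0.02426043] (np.float64(-0.2137064979682321), np.float64(-0.0002451397641779528)) 100.16932265426027 [ 1.93477069 -2.59410338 -1.22362639] 0.517066289705234 15.095920264720917
front -0.17491220688556613 lat range [-0.01508302 -0.0014862   0.01187257]
rails {'c': array([0., 0.]), 'sz': array([0., 0.]), 'head': np.float32(0.0), 'pca': np.float64(0.0), 'mean': array([nan, nan, nan]), 'n': 0} block 0h.py:17: RuntimeWarning: Mean of empty slice.
  r=cv2.minAreaRect((Q[:,:2]*1000).astype(np.float32)); v,a,_=np.linalg.svd((Q[:,:2]-Q[:,:2].mean(0)).T)
  ret = um.true_divide(
h.py:19: RuntimeWarning: Mean of empty slice.
  return dict(c=np.round(r[0],1),sz=np.round(sorted(r[1]),1),head=round(np.degrees(np.arctan2(e[1],e[0]))%180,1),pca=round(np.degrees(np.arctan2(v[1,0],v[0,0]))%180,1),mean=np.round(Q.mean(0)*1000,1),n=len(Q))
```

Emit:
jog_arm(moves="44 10 0 0 0 0 0; 44 21 0 0 0 0 0; 44 33 0 0 0 0 0; 44 45 0 0 0 0 0; 44 57 0 0 0 0 0; 44 69 0 0 0 0 0; 44 79 0 0 0 0 0; 44 87 0 0 0 0 0")

```text
t: 5.55
tcp_pos: [0.5609, 0.0159, 0.0241]
tcp_rot: [[-0.178, 0.984, -0.0], [0.984, 0.178, 0.0], [0.0, -0.0, -1.0]]
wrist_force: [1.1, -0.7, -1.9]
opening: 0.521
finger_force: 11.8
```

```bash
python3 - <<'E' 2>/dev/null
from h import *
s=arm.state();print(s['tcp_pos'],se(s['tcp_pos']),np.degrees(np.arctan2(s['tcp_rot'][1,0],s['tcp_rot'][0,0])),s['wrist_force'],s['opening'],s['finger_force'])
p,d,i=grab('wrist');P=pts(d,i)
np.savez('wrist4.npz',p=p,d=d,P=P)
c=s['tcp_pos']+.02*np.r_[ex,0]
Q=reg(P,d,c,.06,.02,.085); g=Q[:,:2]-M; u=g@ex;v=g@ey; k=abs(v-se(s['tcp_pos'])[1])<.01
print('front',u[k].max(),'lat range',np.percentile(v[(u>se(c)[0]+.0)],[2,50,98]))
R=reg(P,d,(.525,.22),.13,.008,.02); print('rails',rect(R))
q=(R[:,:2]-M);u=q@ex;v=q@ey
for a in np.arange(-.01,.13,.01):
    k=(u>a)&(u<a+.01)
    for sg in (1,-1):
        t=v[k&(v*sg>.01)&(abs(v)<.05)]
        if len(t)>8: print(round(a+.005,3),sg,len(t),np.percentile(t,[5,50,95]).round(4))
print('umin',np.sort(u[abs(v)<.05])[:6])
B=reg(P,d,(.52,.21),.06,.03,.07); print('block',rect(B)); q=B[:,:2]-M; print('face',np.percentile(q@ex,[1,5,50]),np.percentile(q@ey,[2,98]))
cv2.imwrite('pics/w4.png',p[:,:,::-1])
E
```

```text
[0.5608984  0.01588832 0.02410394] (np.float64(-0.12594194220842364), np.float64(0.0004784544456908852)) 100.24221896404522 [ 1.14701364 -0.67605328 -1.94339386] 0.5206323728964581 11.832699179649353
front -0.09085264664287578 lat range [-0.00978687  0.00309394  0.01689816]
rails {'c': array([538. , 139.3]), 'sz': array([ 1.7, 65.8]), 'head': np.float32(10.2), 'pca': np.float64(10.4), 'mean': array([533.8, 138.6,   9.8]), 'n': 42}
-0.005 1 21 [0.0306 0.0318 0.0337]
-0.005 -1 12 [-0.0294 -0.0284 -0.0276]
umin [-0.00136567 -0.00118487 -0.00112525 -0.00107503 -0.00091425 -0.00089936]
block {'c': array([0., 0.]), 'sz': array([0., 0.]), 'head': np.float32(0.0), 'pca': np.float64(0.0), 'mean': array([nan, nan, nan]), 'n': 0}
```

Emit:
jog_arm(moves="44 8 0 0 0 0 0; 44 17 0 0 0 0 0; 44 27 0 0 0 0 0; 44 36 0 0 0 0 0; 44 43 0 0 0 0 0; 44 47 0 0 0 0 0; 44 47 0 0 0 0 0")

```text
t: 6.18
tcp_pos: [0.5527, 0.0617, 0.0242]
tcp_rot: [[-0.178, 0.984, -0.0], [0.984, 0.178, 0.0], [0.0, -0.0, -1.0]]
wrist_force: [-0.1, -0.3, -2.7]
opening: 0.519
finger_force: 1.3
```

```bash
cat > look.py <<'E'
from h import *
import sys
s=arm.state();print(s['t'],s['tcp_pos'],se(s['tcp_pos']),np.degrees(np.arctan2(s['tcp_rot'][1,0],s['tcp_rot'][0,0])),s['wrist_force'],s['opening'],s['finger_force'])
p,d,i=grab('wrist');P=pts(d,i)
np.savez(sys.argv[1]+'.npz',p=p,d=d,P=P)
cv2.imwrite(f'pics/{sys.argv[1]}.png',p[:,:,::-1])
Q=reg(P,d,s['tcp_pos']+.02*np.r_[ex,0],.06,.06,.094); g=Q[:,:2]-M; u=g@ex;v=g@ey
for a in (.015,.02,.025,.03):
    k=abs(u-se(s['tcp_pos'])[0]-a)<.0025; t=v[k]; print('wheel slice',a,len(t),np.percentile(t,[2,98]).round(4) if len(t) else 0)
R=reg(P,d,(.525,.22),.13,.004,.02)
q=(R[:,:2]-M);u=q@ex;v=q@ey
for a in np.arange(-.01,.13,.01):
    k=(u>a)&(u<a+.01)
    for sg in (1,-1):
        t=v[k&(v*sg>.01)&(abs(v)<.05)]
        if len(t)>8: print('rail',round(a+.005,3),sg,len(t),np.percentile(t,[3,50,97]).round(4))
if len(u): print('umin',np.sort(u[abs(v)<.05])[:6].round(4))
B=reg(P,d,(.52,.21),.06,.03,.07)
if len(B)>10: print('block',rect(B)); q=B[:,:2]-M; print('face',np.percentile(q@ex,[1,5,50]),np.percentile(q@ey,[2,98]))
E
python3 look.py w5
```

```text
6.1833 [0.55273859 0.06173474 0.02417249] (np.float64(-0.07937509614462841), np.float64(0.0005531530500093917)) 100.25900699553284 [-0.13882598 -0.34601473 -2.66500413] 0.5193599259119827 1.3350994884967804
wheel slice 0.015 1850 [-0.0481  0.0316]
wheel slice 0.02 1308 [-0.006   0.0205]
wheel slice 0.025 1246 [-0.0054  0.0187]
wheel slice 0.03 334 [-0.0035  0.0143]
rail -0.005 1 16 [0.0306 0.0311 0.0331]
rail 0.005 1 564 [0.0268 0.0333 0.0418]
rail 0.005 -1 536 [-0.0386 -0.0299 -0.0236]
rail 0.015 1 711 [0.0223 0.0302 0.0388]
rail 0.015 -1 714 [-0.0358 -0.027  -0.019 ]
rail 0.025 1 705 [0.0198 0.0265 0.0345]
rail 0.025 -1 699 [-0.031  -0.023  -0.0163]
rail 0.035 1 703 [0.0198 0.0261 0.0332]
rail 0.035 -1 691 [-0.0294 -0.0224 -0.0161]
rail 0.045 1 367 [0.0199 0.0257 0.0333]
rail 0.045 -1 386 [-0.0293 -0.0221 -0.016 ]
umin [-0.0007 -0.0007 -0.0007 -0.0007 -0.0006 -0.0006]
```

View pics/w5.png

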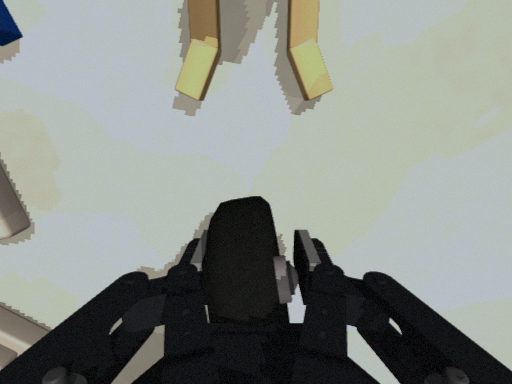

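The wrist view shows the stall mouth ahead, symmetric about column 255 with flare tips at (195,98) and (315,98). The wheel top now sits left of the pads, at (243,200), with a gap at the right cap (285,280). The pinch has gone slack, so I'll measure the lean before mending it.

Run:
```python
from h import *
z=np.load('w5.npz');P,d,p=z['P'],z['d'],z['p']
m=np.zeros(d.shape,bool);m[200:318,208:276]=1
m&=(d>0)&(p.max(2)<70);Q=P[m];g=Q[:,:2]-M;u=g@ex+.0794;v=g@ey
for a in np.arange(-.01,.05,.005):
    k=(abs(u-a)<.0025)&(Q[:,2]<.11)&(Q[:,2]>.03)
    if k.sum()<40: continue
    b=np.arange(-.02,.026,.004); print(a.round(3),[ (round(1000*np.median(Q[k&(abs(v-x)<.002),2])) if (k&(abs(v-x)<.002)).sum()>3 else None) for x in b])
z=np.load('wrist3.npz');P,d,p=z['P'],z['d'],z['p'];print('earlier')
m=(d>0)&(p.max(2)<70);Q=P[m];g=Q[:,:2]-M;u=g@ex+.2137;v=g@ey
for a in np.arange(-.0,.05,.005):
    k=(abs(u-a)<.0025)&(Q[:,2]<.095)&(Q[:,2]>.03)
    if k.sum()<40: continue
    b=np.arange(-.02,.026,.004); print(a.round(3),[ (round(1000*np.median(Q[k&(abs(v-x)<.002),2])) if (k&(abs(v-x)<.002)).sum()>3 else None) for x in b])
```

```text
0.0 [None, None, None, 86, 87, 87, 87, 87, 87, 84, 82, None]
0.005 [None, None, None, 85, 87, 87, 87, 86, 86, 84, 81, None]
0.01 [None, None, None, 82, 84, 85, 84, 84, 83, 82, 78, None]
0.015 [None, None, None, 78, 80, 81, 81, 80, 79, 78, 75, None]
0.02 [None, None, None, 72, 75, 77, 76, 75, 75, 73, 69, None]
0.025 [None, None, None, None, 67, 71, 70, 68, 67, 65, 60, None]
0.03 [None, None, None, None, 53, 59, 58, 56, 54, 52, 51, None]
earlier
-0.0 [51, None, 87, 89, 90, 90, 90, 89, 88, 86, 50, 65]
0.005 [None, None, 86, 89, 90, 90, 89, 89, 88, 84, 52, 66]
0.01 [83, None, 85, 88, 88, 88, 88, 87, 86, 82, 59, 75]
0.015 [93, 94, 82, 85, 86, 85, 85, 85, 83, 93, 93, 94]
0.02 [None, 76, 79, 82, 82, 82, 82, 82, 79, None, None, None]
0.025 [None, 70, 75, 78, 78, 78, 78, 78, 74, None, None, None]
0.03 [None, 63, 69, 72, 72, 72, 72, 71, 67, None, None, None]
0.035 [None, 53, 58, 61, 62, 62, 63, 60, 56, None, None, None]
0.04 [None, None, 50, 49, 48, 49, 49, 49, None, None, None, None]
```

The wheel's tread top now lies 12 mm behind the TCP, so it has crept back to the pad edges. I'll open, let it stand square, and re-pinch centred.

Emit:
jog_arm(moves="50 0 0 0 0 0 0; 58 0 0 0 0 0 0; 66 0 0 0 0 0 0; 75 0 0 0 0 0 0; 80 0 0 0 0 0 0; 80 0 0 0 0 0 0; 80 0 0 0 0 0 0")

```text
t: 6.82
tcp_pos: [0.5532, 0.0606, 0.0244]
tcp_rot: [[-0.177, 0.984, 0.0], [0.984, 0.177, -0.0], [-0.0, 0.0, -1.0]]
wrist_force: [0.1, -1.0, -0.3]
opening: 0.939
finger_force: 0.0
```

```bash
cat > wh.py <<'E'
from h import *
import sys
s=arm.state();s0,e0=se(s['tcp_pos']);print(s['t'],s['tcp_pos'],s0,e0,np.degrees(np.arctan2(s['tcp_rot'][1,0],s['tcp_rot'][0,0])),s['wrist_force'],s['opening'])
p,d,i=grab('wrist');P=pts(d,i);np.savez(sys.argv[1]+'.npz',p=p,d=d,P=P);cv2.imwrite(f'pics/{sys.argv[1]}.png',p[:,:,::-1])
m=(d>0)&(p.max(2)<70);Q=P[m];g=Q[:,:2]-M;u=g@ex-s0;v=g@ey-e0
cs=[];L=[]
for a in np.arange(-.015,.045,.005):
    k=(abs(u-a)<.0025)&(Q[:,2]<.095)&(Q[:,2]>.03)&(abs(v)<.023)
    if k.sum()<40: continue
    b=np.arange(-.02,.026,.004); r=[ (round(1000*np.median(Q[k&(abs(v-x)<.002),2])) if (k&(abs(v-x)<.002)).sum()>3 else None) for x in b]
    zm=max(x for x in r if x); t=v[k&(Q[:,2]*1000>zm-12)]; print(a.round(3),r,'centre u est',round(a*1000-np.sqrt(max(0,45**2-(min(zm,90)-45)**2)),1),'v',np.percentile(t,[1,99]).round(4)*1000)
E
python3 wh.py w6
```

```text
6.8167 [0.55316084 0.06056853 0.02438357] -0.08059690510654743 0.00033982956425535494 100.1875149554611 [ 0.09343153 -0.99245887 -0.32034045] 0.9394192033504593
-0.005 [51, None, None, None, None, None, None, None, 84, None, None, None] centre u est -27.4 v [12.6 14.4]
0.0 [47, 44, 85, 88, 88, 88, 88, 87, 85, 82, None, None] centre u est -13.3 v [-13.1  14.3]
0.005 [None, None, 83, 86, 87, 86, 86, 86, 84, 80, None, None] centre u est -11.2 v [-12.4  15.3]
0.01 [None, None, 81, 84, 84, 84, 83, 83, 82, 77, None, None] centre u est -12.4 v [-11.6  16.1]
0.015 [None, None, 76, 79, 81, 80, 80, 79, 78, 73, None, None] centre u est -12.0 v [-10.7  16.8]
0.02 [None, None, 72, 73, 76, 75, 75, 74, 73, 68, 59, None] centre u est -12.6 v [-9.7 17.1]
0.025 [None, None, None, 65, 69, 69, 68, 67, 65, 59, 51, None] centre u est -13.1 v [-8.8 16.4]
0.03 [None, None, None, 52, 56, 55, 55, 53, 52, 50, None, None] centre u est -13.6 v [-7.9 15.1]
```

The freed wheel stands upright, 12.5 mm behind the TCP and yawed about +9°. I'll re-grip it centred and square.

Emit:
jog_arm(moves="80 -5 0.5 0 0 0 -0.05; 80 -10 1 0 0 0 -0.1; 80 -15.5 1.3 0 0 0 -0.16; 72 -15.5 1.3 0 0 0 -0.16; 62 -15.5 1.3 0 0 0 -0.16; 54 -15.5 1.3 0 0 0 -0.16; 50 -15.5 1.3 0 0 0 -0.16; 48 -15.5 1.3 0 0 0 -0.16")

```text
t: 7.53
tcp_pos: [0.557, 0.0459, 0.0243]
tcp_rot: [[-0.331, 0.943, -0.0], [0.943, 0.331, 0.0], [0.0, -0.0, -1.0]]
wrist_force: [0.3, 0.1, -0.2]
opening: 0.558
finger_force: 0.0
```

Emit:
jog_arm(moves="47 0 0 0 0 0 0; 46 0 0 0 0 0 0; 45 0 0 0 0 0 0; 44 0 0 0 0 0 0; 43 0 0 0 0 0 0; 42 0 0 0 0 0 0", grip_force=20)

```text
t: 8.03
tcp_pos: [0.5574, 0.0457, 0.0247]
tcp_rot: [[-0.332, 0.943, 0.001], [0.943, 0.332, 0.0], [-0.0, 0.001, -1.0]]
wrist_force: [0.2, 0.2, 2.1]
opening: 0.518
finger_force: 20.1
```

```bash
python3 wh.py w7; python3 -c "
from h import *
C=M-.096*ex-.001*ey
for j in range(1,11):
    s=j*.006;u=min(1,s/.036);print(rel(C,109.2,-.096+s,-.001+.0028*(1-(1-u)**2),9*(1-u)))"
```

```text
8.0333 [0.55741268 0.04567357 0.02466465] -0.09600390892804447 -0.0012609344299794045 109.36286136071573 [0.23461461 0.17987066 2.05864883] 0.5177960450728617
-0.01 [None, None, None, None, None, None, None, None, None, None, 60, 65] centre u est -50.3 v [19.8 22.3]
-0.005 [None, None, None, None, None, None, None, None, 86, None, 56, 65] centre u est -23.5 v [12.1 13.5]
0.0 [53, None, 87, None, 90, 90, 90, 90, 88, None, 54, 55] centre u est 0.0 v [-13.4  13.9]
0.005 [54, None, 88, 90, 90, 90, 90, 90, 88, 86, 50, 54] centre u est 5.0 v [-12.8  14.5]
0.01 [52, 52, 87, 89, 90, 90, 90, 89, 88, 85, 92, 84] centre u est 10.0 v [-11.9  22.4]
0.015 [63, 48, 85, 88, 89, 88, 88, 88, 87, 84, 93, 94] centre u est 15.0 v [-22.3  22.1]
0.02 [94, 93, 82, 86, 87, 87, 86, 86, 85, 82, None, None] centre u est 20.0 v [-22.3  15.4]
0.025 [None, None, 80, 82, 84, 84, 84, 83, 82, 79, 75, None] centre u est 2.6 v [-9.9 17.9]
0.03 [None, None, None, 78, 81, 81, 80, 80, 79, 76, 71, None] centre u est 3.0 v [-8.8 18.5]
0.035 [None, None, None, 72, 76, 76, 75, 75, 73, 71, 64, None] centre u est 2.4 v [-7.7 18.9]
0.04 [None, None, None, 64, 69, 70, 68, 67, 66, 63, 54, None] centre u est 2.6 v [-6.9 18.3]
[6.06  0.115 0.03 ]
[12.094  0.383  0.056]
[18.104  0.805  0.082]
[24.089  1.38   0.108]
[30.049  2.109  0.134]
[35.985  2.992  0.161]
[41.907  3.951  0.161]
[47.83   4.91   0.161]
[53.753  5.87   0.161]
[59.676  6.829  0.161]
```

Emit:
jog_arm(moves="42 4 0.1 0 0 0 0.02; 42 10 0.3 0 0 0 0.047; 42 17 0.7 0 0 0 0.077; 42 24 1.4 0 0 0 0.108; 42 30 2.1 0 0 0 0.134; 42 36 3 0 0 0 0.161; 42 43 4.1 0 0 0 0.161; 42 48 4.9 0 0 0 0.161")

```text
t: 8.75
tcp_pos: [0.5457, 0.0928, 0.0243]
tcp_rot: [[-0.177, 0.984, -0.0], [0.984, 0.177, -0.001], [-0.001, -0.0, -1.0]]
wrist_force: [-0.5, -2.1, 0.8]
opening: 0.517
finger_force: 20.3
```

```bash
python3 wh.py w8; python3 look.py w8b | grep -E "rail|face|umin|block"
```

```text
8.75 [0.54567368 0.0927617  0.02427023] -0.04759269729344032 0.002122956990570143 100.17999235360669 [-0.51288828 -2.08957737  0.80905083] 0.517166503584392
-0.01 [None, None, None, None, None, None, None, None, None, None, 57, 64] centre u est -50.8 v [-22.9  22.7]
-0.005 [53, None, None, None, None, None, None, None, None, None, 57, 65] centre u est -45.3 v [-22.9  22.8]
0.0 [54, 86, 88, 90, 90, 91, 90, 90, 87, None, 54, 65] centre u est 0.0 v [-14.  13.]
0.005 [51, None, 88, 90, 90, 90, 90, 90, 87, None, 51, 65] centre u est 5.0 v [-13.7  13.2]
0.01 [50, None, 87, 89, 89, 89, 89, 89, 86, None, 59, 62] centre u est 0.6 v [-22.7  22.6]
0.015 [93, 94, 85, 87, 88, 88, 88, 87, 84, 94, 93, 93] centre u est 15.0 v [-22.4  22.2]
0.02 [None, None, 83, 85, 85, 85, 85, 85, 82, None, None, None] centre u est -0.6 v [-13.4  13.7]
0.025 [None, None, 79, 82, 83, 82, 83, 82, 79, None, None, None] centre u est 0.9 v [-13.4  13.7]
0.03 [None, None, 75, 78, 79, 78, 78, 78, 74, 70, None, None] centre u est 0.5 v [-13.   13.9]
0.035 [None, None, 69, 73, 73, 73, 73, 72, 68, 61, None, None] centre u est
[... 372 characters left out ...]
il 0.035 1 564 [0.0198 0.0261 0.0332]
rail 0.035 -1 569 [-0.0295 -0.0224 -0.0162]
rail 0.045 1 601 [0.0198 0.0262 0.0332]
rail 0.045 -1 603 [-0.0294 -0.0223 -0.0161]
rail 0.055 1 722 [0.012  0.0253 0.0333]
rail 0.055 -1 687 [-0.0294 -0.0218 -0.0119]
rail 0.065 1 457 [0.0229 0.0288 0.0336]
rail 0.065 -1 459 [-0.0295 -0.0248 -0.0189]
rail 0.075 1 293 [0.026  0.0297 0.0337]
rail 0.075 -1 287 [-0.0295 -0.0258 -0.0222]
umin [-0.0005 -0.0004 -0.0004 -0.0004 -0.0003 -0.0002]
block {'c': array([527.3, 198.1]), 'sz': array([ 8.3, 34.1]), 'head': np.float32(10.6), 'pca': np.float64(10.4), 'mean': array([527.5, 196.7,  55.3]), 'n': 4006}
face [0.05533768 0.05546191 0.05694026] [-0.01393719  0.01798012]
```

The wheel is square and on the stall's centreline. The stop face shows at about 55 mm, so the hub should seat near +10.5 mm.

Emit:
jog_arm(moves="42 5 0 0 0 0 0; 42 11 0 0 0 0 0; 42 18 0 0 0 0 0; 42 25 0 0 0 0 0; 42 32 0 0 0 0 0; 42 39 0 0 0 0 0; 42 45 0 0 0 0 0; 42 49 0 0 0 0 0")

```text
t: 9.52
tcp_pos: [0.5366, 0.1417, 0.024]
tcp_rot: [[-0.177, 0.984, -0.001], [0.984, 0.177, 0.0], [0.0, -0.001, -1.0]]
wrist_force: [-0.6, -1.5, 0.2]
opening: 0.52
finger_force: 20.5
```

Emit:
jog_arm(moves="42 2 0 0 0 0 0; 42 4 0 0 0 0 0; 42 6 0 0 0 0 0; 42 7 0 0 0 0 0; 42 8 0 0 0 0 0; 42 8 0 0 0 0 0")

```text
t: 10.02
tcp_pos: [0.5355, 0.1487, 0.024]
tcp_rot: [[-0.176, 0.984, -0.001], [0.984, 0.176, -0.0], [0.0, -0.001, -1.0]]
wrist_force: [-0.9, -2.3, -1.1]
opening: 0.518
finger_force: 20.6
```

```bash
python3 wh.py w9
```

```text
10.0167 [0.5354777  0.14867862 0.02404751] 0.00924523591002676 0.002454169849446988 100.13599819224805 [-0.85531744 -2.29600514 -1.10921371] 0.5178072858052212
-0.01 [None, None, None, None, None, None, None, None, None, None, 56, 64] centre u est -50.8 v [-23.   22.9]
-0.005 [53, None, None, None, None, None, None, None, None, 54, 55, 64] centre u est -45.8 v [-22.9  22.9]
0.0 [52, 86, 87, 90, 90, 90, 90, 89, 87, 56, 53, 65] centre u est 0.0 v [-14.5  12.7]
0.005 [49, 85, 88, 89, 90, 90, 90, 89, 87, 52, 50, 64] centre u est 5.0 v [-14.2  12.6]
0.01 [83, 84, 87, 88, 89, 89, 89, 88, 85, None, 60, 61] centre u est 0.6 v [-22.6  22.5]
0.015 [93, 82, 84, 86, 86, 86, 87, 86, 83, 93, 93, 94] centre u est 15.0 v [-22.3  22.2]
0.02 [None, 78, 81, 84, 84, 84, 84, 83, 80, None, None, None] centre u est -2.4 v [-14.3  12.9]
0.025 [None, 76, 77, 80, 80, 80, 80, 80, 76, None, None, None] centre u est -3.3 v [-13.9  13.1]
0.03 [None, None, 72, 75, 75, 75, 75, 75, 71, None, None, None] centre u est -3.5 v [-13.8  13.2]
0.035 [None, None, 63, 68, 69, 68, 68, 68, 62, None, None, None] centre u est -3.1 v [-13.1  13.1]
0.04 [None, None, 53, 55, 56, 55, 56, 56, 51, None, None, None] centre u est -3.6 v [-11.7  11.5]
```

Emit:
jog_arm(moves="46 0 0 0 0 0 0; 50 0 0 0 0 0 0; 58 0 0 0 0 0 0; 68 0 0 0 0 0 0; 78 0 0 0 0 0 0; 84 0 0 0 0 0 0; 84 0 0 0 0 0 0; 84 0 0 0 0 0 0")

```text
t: 10.73
tcp_pos: [0.5358, 0.1487, 0.0243]
tcp_rot: [[-0.176, 0.984, 0.0], [0.984, 0.176, 0.0], [0.0, 0.0, -1.0]]
wrist_force: [-0.9, -0.5, 0.1]
opening: 0.986
finger_force: 0.0
```

Emit:
jog_arm(moves="84 0 0 -10 0 0 0; 84 0 0 -30 0 0 0; 84 0 0 -60 0 0 0; 84 0 0 -90 0 0 0; 84 0 0 -120 0 0 0; 84 0 0 -145 0 0 0; 84 0 0 -160 0 0 0; 84 0 0 -160 0 0 0")

```text
t: 11.4
tcp_pos: [0.5385, 0.1491, 0.1903]
tcp_rot: [[-0.176, 0.984, 0.009], [0.984, 0.176, 0.001], [-0.0, 0.01, -1.0]]
wrist_force: [1.1, 0.0, 0.6]
opening: 0.984
finger_force: 0.0
```

```bash
python3 wh.py w10; python3 -c "
from h import *
a=np.radians(71.6);print(go((.524-.005*np.cos(a),-.332-.005*np.sin(a),.16),-18.4))
p,d,i=grab('side');P=pts(d,i)
Q=reg(P,d,M+.006*ex,.07,.078,.1);g=Q[:,:2]-M;print('side wheel',np.percentile(g@ex,[1,99]),np.percentile(g@ey,[2,98]),rect(Q))
Q=reg(P,d,(.524,-.326),.06,.005,.05);print(rect(Q),rect(Q[Q[:,2]>.032]))"
```

```text
11.4 [0.53846521 0.14911364 0.19032121] 0.00915486902002206 -0.0005634997940043151 100.14559748734123 [1.13129624 0.04393281 0.64054088] 0.984129831013383
-0.015 [None, None, None, 87, 89, 89, 89, 89, 89, 86, None, None] centre u est -24.4 v [-8.9 16.5]
-0.01 [None, None, None, 88, 90, 90, 90, 90, 90, 87, 55, None] centre u est -10.0 v [-8.8 16.3]
-0.005 [None, None, None, 88, 90, 90, 91, 91, 90, 88, None, 54] centre u est -5.0 v [-8.7 17. ]
0.0 [None, None, None, 88, 90, 91, 90, 91, 90, 87, None, 53] centre u est 0.0 v [-9.6 17.2]
0.005 [None, 50, None, 87, 90, 89, 89, 89, 89, 86, 54, 49] centre u est 5.0 v [-9.6 17.1]
0.01 [None, None, None, 86, 88, 89, 88, 88, 88, 85, None, None] centre u est 0.6 v [-9.6 17.1]
0.015 [None, None, None, 84, 86, 86, 87, 87, 86, 83, None, None] centre u est -1.2 v [-9.6 17.2]
0.02 [None, None, None, 81, 84, 84, 84, 84, 84, 80, None, None] centre u est -2.4 v [-9.6 17.3]
0.025 [None, None, None, 78, 80, 80, 80, 80, 80, 76, None, None] centre u est -3.3 v [-9.7 17.6]
0.03 [None, None, None, 73, 75, 76, 75, 75, 75, 71, None, None] centre u est -2.6 v [-8.9 16.7]
0.035 [None, None, None, 64, 68, 69, 68, 69, 69, 63, None, None] centre u est -3.1 v [-9.1 16.9]
0.04 [None, None, None, 57, 57, 57, 57, 56, 54, 55, None, None] centre u est -3.4 v [-7.3 15.3]
(array([-475.5, -100.3,   27. ]), array([ 0.005, -0.001,  0.498]))
side wheel [-0.02558571  0.03143012] [-0.00930956  0.01537541] {'c': array([537. , 143.9]), 'sz': array([29.3, 61.4]), 'head': np.float32(102.5), 'pca': np.float64(107.9), 'mean': array([534.6, 138. ,  85.9]), 'n': 139}
{'c': array([ 527.8, -320.2]), 'sz': array([29.9, 65.6]), 'head': np.float32(72.8), 'pca': np.float64(77.1), 'mean': array([ 520.7, -330.1,   26. ]), 'n': 466} {'c': array([ 524.3, -331.7]), 'sz': array([29.7, 40.5]), 'head': np.float32(73.5), 'pca': np.float64(71.0), 'mean': array([ 523.2, -332.8,   34.8]), 'n': 216}
```

The wheel stands upright in the stall, about 6 mm in and 1.5 mm off the middle. Now for the wedge.

Emit:
jog_arm(moves="84 -36 -7 0 0 0 0.03; 84 -73 -15 0 0 0 0.07; 84 -110 -23 0 0 0 0.11; 84 -147 -31 0 0 0 0.15; 84 -184 -39 0 0 0 0.19; 84 -221 -47 0 0 0 0.23; 84 -258 -54 0 0 0 0.27; 84 -295 -62 0 0 0 0.31")

```text
t: 12.17
tcp_pos: [0.5251, -0.1539, 0.1818]
tcp_rot: [[0.135, 0.991, -0.003], [0.991, -0.135, 0.002], [0.001, -0.004, -1.0]]
wrist_force: [1.1, -0.3, -0.4]
opening: 0.98
finger_force: 0.0
```

```bash
python3 -c "
from h import *
a=np.radians(72);print(go((.524-.005*np.cos(a),-.332-.005*np.sin(a),.16),-18))"
```

```text
(array([-181.6,   22.1,   21.5]), array([-0.004, -0.001,  0.179]))
```

Emit:
jog_arm(moves="84 -36 4 0 0 0 0.036; 84 -72 9 2 0 0 0.072; 84 -108 13 4 0 0 0.108; 84 -144 18 8 0 0 0.144; 84 -170 21 12 0 0 0.179; 84 -181 22 12 -0.004 0 0.179; 84 -181 22 12 -0.004 0 0.179; 84 -181 22 12 -0.004 0 0.179")

```text
t: 12.83
tcp_pos: [0.5238, -0.334, 0.1707]
tcp_rot: [[0.307, 0.952, 0.002], [0.952, -0.307, 0.002], [0.002, 0.001, -1.0]]
wrist_force: [-0.3, 0.3, -0.8]
opening: 0.984
finger_force: 0.0
```

```bash
python3 -c "
from h import *
s=arm.state();print(s['tcp_pos'],np.degrees(np.arctan2(s['tcp_rot'][1,0],s['tcp_rot'][0,0])))
p,d,i=grab('wrist');P=pts(d,i)
Q=reg(P,d,(.527,-.322),.06,.005,.05);r=rect(Q);print(r);print(rect(Q[Q[:,2]>.031]))
H=np.radians(r['pca']);f=np.array([np.cos(H),np.sin(H)]);g=np.array([-f[1],f[0]])
u=Q[:,:2]@f;v=Q[:,:2]@g
print(np.percentile(u,[.5,99.5]),np.percentile(v,[1,99]))
k=Q[:,2]>.031;u0=np.percentile(u[k],[1,99]);v0=np.percentile(v[k],[1,99]);c=u0.mean()*f+v0.mean()*g;print('heel',c,u0,v0)
print(go((*(c-.005*f),.03),r['pca']-90))"
```

```text
[ 0.5237955  -0.3340467   0.17065833] 72.11890582073168
{'c': array([ 526.9, -320.9]), 'sz': array([27.5, 63.1]), 'head': np.float32(72.0), 'pca': np.float64(71.8), 'mean': array([ 527.3, -319.9,   28.4]), 'n': 1596}
{'c': array([ 523.3, -331.8]), 'sz': array([27.2, 40.4]), 'head': np.float32(72.5), 'pca': np.float64(71.9), 'mean': array([ 523.4, -331.9,   34.6]), 'n': 942}
[-0.17166783 -0.10888688] [-0.61438731 -0.58742247]
heel [ 0.52334038 -0.33233687] [-0.1716501  -0.13285643] [-0.61440665 -0.58751164]
(array([ -4.4,  -1.5, 141.2]), array([ 0.002, -0.002,  0.007]))
```

Emit:
jog_arm(moves="84 -6 -1.5 25 0 0 0.005; 84 -6 -1.5 60 0 0 0.005; 84 -6 -1.5 95 0 0 0.005; 84 -6 -1.5 125 0 0 0.005; 84 -6 -1.5 148 0 0 0.005; 84 -6 -1.5 156 0 0 0.005; 84 -6 -1.5 159 0 0 0.005; 84 -6 -1.5 159 0 0 0.005")

```text
t: 13.55
tcp_pos: [0.5223, -0.3394, 0.0136]
tcp_rot: [[0.31, 0.951, 0.004], [0.951, -0.31, -0.001], [0.0, 0.004, -1.0]]
wrist_force: [-0.6, 0.4, -0.6]
opening: 0.982
finger_force: 0.0
```

Emit:
jog_arm(moves="65 0 0 0 0 0 0; 50 0 0 0 0 0 0; 40 0 0 0 0 0 0; 34 0 0 0 0 0 0; 30 0 0 0 0 0 0; 28 0 0 0 0 0 0; 24 0 0 0 0 0 0; 22 0 0 0 0 0 0", grip_force=30)

```text
t: 14.22
tcp_pos: [0.5222, -0.3407, 0.0142]
tcp_rot: [[0.312, 0.95, 0.004], [0.95, -0.312, -0.002], [-0.0, 0.005, -1.0]]
wrist_force: [-1.8, 0.5, 5.6]
opening: 0.322
finger_force: 30.3
```

Emit:
jog_arm(moves="22 2 0 -14 0 0 0; 22 12 0 -30 0 0 0; 22 35 -2 -40 0 0 -0.02; 22 65 -5 -40 0 0 -0.06; 22 98 -8 -40 0 0 -0.1; 22 132 -12 -40 0 0 -0.15; 22 166 -15 -40 0 0 -0.2; 22 198 -18 -40 0 0 -0.25")

```text
t: 14.88
tcp_pos: [0.5663, -0.1446, 0.0536]
tcp_rot: [[0.065, 0.998, 0.004], [0.998, -0.065, -0.001], [-0.0, 0.004, -1.0]]
wrist_force: [0.5, -0.5, -1.2]
opening: 0.321
finger_force: 29.7
```

```bash
python3 -c "
from h import *
t=M-.095*ex+.0025*ey;print(t,arm.state()['tcp_pos'],go((*t,.04),HS-90))"
```

```text
[0.55353456 0.04600914] [ 0.56627289 -0.14456048  0.05359527] (array([189.4, -25.1,  13.4]), array([ 0.004,  0.001, -0.239]))
```

Emit:
jog_arm(moves="22 28 -3 2 0 0 -0.04; 22 58 -7 5 0 0 -0.08; 22 90 -11 8 0 0 -0.12; 22 122 -16 11 0.002 0 -0.16; 22 152 -20 13 0.004 0 -0.2; 22 176 -23 13 0.004 0 -0.239; 22 189 -25 13 0.004 0 -0.239; 22 189 -25 13 0.004 0 -0.239")

```text
t: 15.55
tcp_pos: [0.5535, 0.046, 0.0401]
tcp_rot: [[-0.173, 0.985, -0.0], [0.985, 0.173, -0.001], [-0.0, -0.0, -1.0]]
wrist_force: [0.4, 0.1, -1.3]
opening: 0.324
finger_force: 29.7
```

```bash
cat > wd.py <<'E'
from h import *
s=arm.state();s0,e0=se(s['tcp_pos']);print(s['t'],s['tcp_pos'],'s,e',s0,e0,np.degrees(np.arctan2(s['tcp_rot'][1,0],s['tcp_rot'][0,0])),s['wrist_force'],s['tcp_rot'][:,2],s['opening'])
p,d,i=grab('wrist');P=pts(d,i);cv2.imwrite('pics/wd.png',p[:,:,::-1])
m=(d>0)&(p.max(2)<70)&(P[...,2]>.03)&(P[...,2]<.1);Q=P[m];g=Q[:,:2]-M;u=g@ex;v=g@ey
k=(abs(v-.003)<.03)&(u>-.06)&(Q[:,2]>.084); print('wheel top',k.sum(),np.percentile(u[k],[1,99]),np.percentile(v[k],[1,99]) if k.sum() else 0)
w=(d>0)&(p[...,0]>p[...,2]*1.6)&(p[...,0]>40)&(P[...,2]<.08)&(P[...,2]>.002);Q=P[w];g=Q[:,:2]-M;u=g@ex;v=g@ey;k=(u<-.01)&(u>-.13)&(abs(v)<.04)
print('wedge',k.sum(),np.percentile(u[k],[1,50,99]),np.percentile(v[k],[1,99]),np.percentile(Q[k,2],[1,99]))
E
python3 wd.py
```

```text
15.55 [0.55351969 0.04596802 0.04014522] s,e -0.09503792046723324 0.0025217880095602563 99.97826553490316 [ 0.35277138  0.06640964 -1.26752039] [-3.85902780e-04 -5.62457553e-04 -9.99999767e-01] 0.32414954076119534
wheel top 7890 [-0.01710218  0.01042708] [-0.01038651  0.01638368]
wedge 6971 [-0.10555216 -0.07032511 -0.04268427] [-0.01100869  0.01635755] [0.03259248 0.06196053]
```

View pics/wd.png

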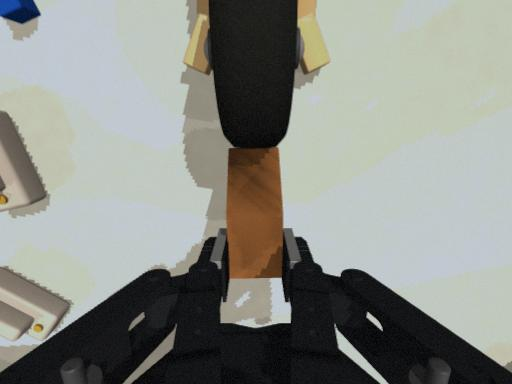

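The wrist view shows the wedge held in line behind the tyre, toe at (255,150) about 22 mm short of contact, with the wheel upright between the rails. Lowering now.

Emit:
jog_arm(moves="22 0 0 8 0 0 0; 22 0 0 15 0 0 0; 22 0 0 20 0 0 0; 22 0 0 24 0 0 0; 22 0 0 26 0 0 0; 22 0 0 26 0 0 0")

```text
t: 16.1
tcp_pos: [0.554, 0.0429, 0.0142]
tcp_rot: [[-0.17, 0.985, -0.001], [0.985, 0.17, -0.001], [-0.001, -0.002, -1.0]]
wrist_force: [-2.1, -0.8, 3.4]
opening: 0.323
finger_force: 29.7
```

Emit:
jog_arm(moves="22 3 0 0 0 0 0; 22 6 0 0 0 0 0; 22 9 0 0 0 0 0; 22 12 0 0 0 0 0; 22 14 0 0 0 0 0; 22 16 0 0 0 0 0; 22 18 0 0 0 0 0; 22 18 0 0 0 0 0")

```text
t: 16.77
tcp_pos: [0.5509, 0.0619, 0.0141]
tcp_rot: [[-0.171, 0.985, 0.0], [0.985, 0.171, -0.001], [-0.001, -0.0, -1.0]]
wrist_force: [-0.1, 0.9, 2.3]
opening: 0.319
finger_force: 29.4
```

```bash
python3 wd.py
```

```text
16.7667 [0.55094324 0.06193503 0.01412316] s,e -0.0788660856748178 0.002286443820949831 99.86930423426251 [-0.13422932  0.89464469  2.30999806] [ 3.06342209e-05 -6.36827330e-04 -9.99999797e-01] 0.31930482023687645
wheel top 16805 [-0.01644462  0.01844924] [-0.01031522  0.01630643]
wedge 4440 [-0.08972489 -0.06642986 -0.0478878 ] [-0.01152832  0.01572294] [0.02797227 0.03632863]
```

Emit:
jog_arm(moves="22 1.5 0 0 0 0 0; 22 3 0 0 0 0 0; 22 4 0 0 0 0 0; 22 5 0 0 0 0 0; 22 6 0 0 0 0 0; 22 7 0 0 0 0 0; 22 8 0 0 0 0 0; 22 8 0 0 0 0 0")

```text
t: 17.48
tcp_pos: [0.5497, 0.0694, 0.0141]
tcp_rot: [[-0.171, 0.985, 0.0], [0.985, 0.171, -0.001], [-0.001, -0.0, -1.0]]
wrist_force: [-0.6, -1.5, 2.4]
opening: 0.32
finger_force: 29.5
```

Emit:
jog_arm(moves="22 0.5 0 0 0 0 0; 22 1 0 0 0 0 0; 22 1.5 0 0 0 0 0; 22 2 0 0 0 0 0; 22 2 0 0 0 0 0")

```text
t: 17.9
tcp_pos: [0.5493, 0.0713, 0.0141]
tcp_rot: [[-0.171, 0.985, 0.0], [0.985, 0.171, -0.001], [-0.001, -0.0, -1.0]]
wrist_force: [0.3, -1.6, 2.3]
opening: 0.322
finger_force: 29.5
```

```bash
python3 wd.py
```

```text
17.9 [0.54932324 0.0713098  0.01412419] s,e -0.06935243257667512 0.0022539290557140597 99.86033991604806 [ 0.33242698 -1.56958224  2.27973386] [ 5.49742372e-05 -1.07746908e-03 -9.99999418e-01] 0.32240324586665337
wheel top 23763 [-0.05969922  0.02862046] [-0.01928006  0.0229503 ]
wedge 3458 [-0.08028379 -0.06176307 -0.04502475] [-0.01163184  0.0155417 ] [0.0334198  0.03729514]
```

Emit:
jog_arm(moves="22 0.5 0 0 0 0 0; 22 1 0 0 0 0 0; 22 1.5 0 0 0 0 0; 22 1.5 0 0 0 0 0")

```text
t: 18.28
tcp_pos: [0.5491, 0.0728, 0.0141]
tcp_rot: [[-0.171, 0.985, 0.0], [0.985, 0.171, -0.001], [-0.001, -0.0, -1.0]]
wrist_force: [1.0, -1.9, 2.8]
opening: 0.316
finger_force: 29.6
```

Emit:
jog_arm(moves="22 0.5 0 0 0 0 0; 22 1 0 0 0 0 0; 22 1 0 0 0 0 0")

```text
t: 18.53
tcp_pos: [0.5489, 0.0738, 0.0141]
tcp_rot: [[-0.171, 0.985, 0.0], [0.985, 0.171, -0.001], [-0.001, -0.0, -1.0]]
wrist_force: [0.9, -2.5, 1.9]
opening: 0.321
finger_force: 29.6
```

Emit:
jog_arm(moves="22 0.5 0 0 0 0 0; 22 1 0 0 0 0 0; 22 1 0 0 0 0 0")

```text
t: 18.78
tcp_pos: [0.5489, 0.0742, 0.0142]
tcp_rot: [[-0.171, 0.985, 0.0], [0.985, 0.171, -0.002], [-0.002, -0.0, -1.0]]
wrist_force: [0.2, -6.2, 3.5]
opening: 0.325
finger_force: 29.6
```

Emit:
jog_arm(moves="22 0.5 0 0 0 0 0; 22 0.5 0 0 0 0 0; 22 0.5 0 0 0 0 0")

```text
t: 19.03
tcp_pos: [0.5488, 0.0742, 0.0142]
tcp_rot: [[-0.171, 0.985, 0.0], [0.985, 0.171, -0.003], [-0.003, -0.0, -1.0]]
wrist_force: [0.1, -5.7, 2.1]
opening: 0.323
finger_force: 29.7
```

```bash
python3 wd.py; python3 -c "
from h import *
p,d,i=grab('side');P=pts(d,i)
Q=reg(P,d,M+.008*ex,.07,.078,.1);g=Q[:,:2]-M;print('side wheel',np.percentile(g@ex,[1,99]),np.percentile(g@ey,[2,98]),len(Q))"
```

```text
19.0333 [0.54883805 0.07419817 0.01422381] s,e -0.06642368816375009 0.0022301880884762672 99.87313664922118 [ 0.09767864 -5.712757    2.08470684] [ 3.72385651e-04 -3.19103008e-03 -9.99994839e-01] 0.32252026946630463
wheel top 24261 [-0.05713239  0.03163203] [-0.01931491  0.02304512]
wedge 3439 [-0.07736206 -0.05899639 -0.04237866] [-0.01167764  0.01551922] [0.03347239 0.03753232]
side wheel [-0.05803165  0.03720281] [-0.00826942  0.02391836] 130
```

Emit:
jog_arm(moves="22 0.3 0 0 0 0 0; 22 0.6 0 0 0 0 0; 22 0.6 0 0 0 0 0; 22 0.6 0 0 0 0 0")

```text
t: 19.47
tcp_pos: [0.5489, 0.0743, 0.0143]
tcp_rot: [[-0.172, 0.985, 0.001], [0.985, 0.172, -0.004], [-0.004, -0.0, -1.0]]
wrist_force: [1.4, -8.0, 3.6]
opening: 0.323
finger_force: 29.7
```

Emit:
jog_arm(moves="22 0.3 0 0 0 0 0; 22 0.5 0 0 0 0 0; 22 0.5 0 0 0 0 0; 22 0.5 0 0 0 0 0")

```text
t: 19.8
tcp_pos: [0.5489, 0.0743, 0.0144]
tcp_rot: [[-0.172, 0.985, 0.001], [0.985, 0.172, -0.005], [-0.005, -0.0, -1.0]]
wrist_force: [0.6, -9.5, 3.6]
opening: 0.321
finger_force: 29.8
```

Snug at about 9.5 N. Hold briefly, then release.

Emit:
jog_arm(moves="22 0 0 0 0 0 0; 22 0 0 0 0 0 0; 22 0 0 0 0 0 0; 26 0 0 0 0 0 0; 28 0 0 0 0 0 0; 31 0 0 0 0 0 0; 35 0 0 0 0 0 0; 40 0 0 0 0 0 0", grip_force=20)

```text
t: 20.47
tcp_pos: [0.5475, 0.0769, 0.0133]
tcp_rot: [[-0.171, 0.985, -0.002], [0.985, 0.171, -0.0], [0.0, -0.002, -1.0]]
wrist_force: [-0.6, 0.7, -0.2]
opening: 0.469
finger_force: 0.0
```

Emit:
jog_arm(moves="45 0 0 0 0 0 0; 50 0 0 0 0 0 0; 56 -3 0 0 0 0 0; 60 -6 0 0 0 0 0; 60 -8 0 -10 0 0 0; 60 -12 0 -40 0 0 0; 60 -20 0 -75 0 0 0; 60 -30 0 -110 0 0 0")

```text
t: 21.13
tcp_pos: [0.5527, 0.0467, 0.1252]
tcp_rot: [[-0.172, 0.985, -0.002], [0.985, 0.172, -0.001], [-0.001, -0.002, -1.0]]
wrist_force: [1.0, -0.5, 0.9]
opening: 0.705
finger_force: 0.0
```

```bash
python3 wd.py; python3 wh.py w12 | tail -9
```

```text
21.1333 [0.55273181 0.04671826 0.12522779] s,e -0.09416226002402638 0.0031674158515543464 99.88531619666388 [ 0.96584077 -0.53474957  0.92626691] [-1.81259954e-03 -8.36337305e-04 -9.99998008e-01] 0.7045922616382496
wheel top 3386 [-0.01215466  0.03310271] [-0.01022766  0.01642457]
wedge 1554 [-0.07751391 -0.05571446 -0.03552844] [-0.01124649  0.01607073] [0.0278395  0.03618283]
21.1833 [0.55851546 0.04486338 0.1347936 ] -0.09699327929770635 -0.002206272425741034 99.81894630365585 [4.59174397 0.23577694 4.22907102] 0.7031789200145193
```

View pics/w12.png

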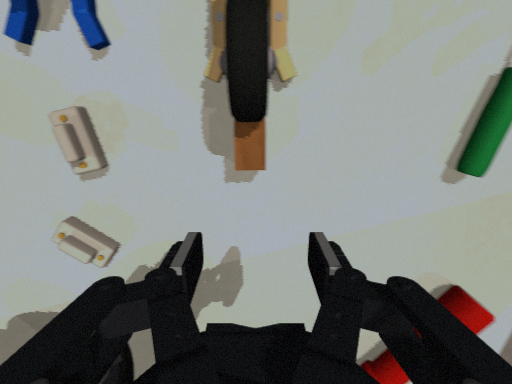

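The wrist view shows the wheel upright between the rails, with the wedge snug and in line behind the tyre at (250,145) and the gripper clear. The measured centre distance is about 70 mm.

```bash
python3 -c "
from bench import arm
print(arm.sign_off())"
```

```text
the job is handed in; nothing more can be done
None
```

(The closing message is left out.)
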